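Pull the cooler filters for washing and log the load

TASK

Book the job on by squeezing the scanner's trigger fully home and letting it go, then clear the blue housing of its used filter cassettes: for each frame that holds one, turn the steel tab aside, lift the cassette out (never pry it out from under the tab) and lay it flat on the floor of the grey tub, handle up, side by side with the others. When they are all in the tub, book the job off with a second full squeeze and release. Leave every tab turned back over its frame, pointing across the opening as at the start, and leave the wipes jar, tape roll and label box alone.

Things in the scene. Friction and masses are not known exactly. Their poses are not given: they have to be found in the camera images.
- housing: fixed blue steel housing, top rim 65 mm above the bench, 170 mm deep (x from -100 to +70 mm) and 336 mm wide (y). Origin on its underside, on the line through the centres of the frames. Three rectangular frames in a row along its y at y = -105, 0 and +105 mm, each opening 104 x 80 mm (x, y), 20 mm deep. Its -x side, towards the robot, has the tab hinges.
- bay0 (a point): centre of the floor of frame 0 (y = -105 mm in the housing), 45 mm above the bench; axes as the housing's
- bay1 (a point): centre of the floor of frame 1 (y = 0 mm in the housing), 45 mm above the bench; axes as the housing's
- bay2 (a point): centre of the floor of frame 2 (y = 105 mm in the housing), 45 mm above the bench; axes as the housing's
- filter0: white filter cassette, starts in frame 0 or is absent (not every frame holds one). Plate 100 x 76 x 18 mm (x, y, z), 2 mm play all round in its frame, origin at the centre of its underside, z up; axes as the housing's at the start. On top a white upright handle bar 40 mm long in x, 12 mm wide in y, from 18 to 48 mm above the origin, its centre 12 mm towards +x of the origin. About 0.12 kg.
- filter1: white filter cassette, starts in frame 1 or is absent (not every frame holds one). Plate 100 x 76 x 18 mm (x, y, z), 2 mm play all round in its frame, origin at the centre of its underside, z up; axes as the housing's at the start. On top a white upright handle bar 40 mm long in x, 12 mm wide in y, from 18 to 48 mm above the origin, its centre 12 mm towards +x of the origin. About 0.12 kg.
- filter2: white filter cassette, starts in frame 2 or is absent (not every frame holds one). Plate 100 x 76 x 18 mm (x, y, z), 2 mm play all round in its frame, origin at the centre of its underside, z up; axes as the housing's at the start. On top a white upright handle bar 40 mm long in x, 12 mm wide in y, from 18 to 48 mm above the origin, its centre 12 mm towards +x of the origin. About 0.12 kg.
- tab0 (a joint): steel swing tab of frame 0, angle in rad about the vertical hinge: 0 = pointing along the housing's +x across the frame, over the cassette's edge (a 3 mm gap above the cassette); it grows anticlockwise seen from above, towards the housing's +y, and stops at 1.75. Above 1.4 it lies along the rim and the cassette is free. Light friction, stays where it is left. Starts between 0 and 0.3.
- tab1 (a joint): steel swing tab of frame 1, angle in rad about the vertical hinge: 0 = pointing along the housing's +x across the frame, over the cassette's edge (a 3 mm gap above the cassette); it grows anticlockwise seen from above, towards the housing's +y, and stops at 1.75. Above 1.4 it lies along the rim and the cassette is free. Light friction, stays where it is left. Starts between 0 and 0.3.
- tab2 (a joint): steel swing tab of frame 2, angle in rad about the vertical hinge: 0 = pointing along the housing's +x across the frame, over the cassette's edge (a 3 mm gap above the cassette); it grows anticlockwise seen from above, towards the housing's +y, and stops at 1.75. Above 1.4 it lies along the rim and the cassette is free. Light friction, stays where it is left. Starts between 0 and 0.3.
- tab0_hinge (a point): hinge of tab 0: on the housing's -x rim, 67 mm from the frame's centre line, at the height of the tab's underside (66.5 mm above the bench)
- tab1_hinge (a point): hinge of tab 1: on the housing's -x rim, 67 mm from the frame's centre line, at the height of the tab's underside (66.5 mm above the bench)
- tab2_hinge (a point): hinge of tab 2: on the housing's -x rim, 67 mm from the frame's centre line, at the height of the tab's underside (66.5 mm above the bench)
- tab0_pin (a point): top centre of the upright round pin on tab 0: pin 10 mm in diameter, standing 28 mm above the tab's upper face (tab 14 mm wide, 5 mm thick, its end 38 mm from the hinge axis), 32 mm from the hinge axis
- tab1_pin (a point): top centre of the upright round pin on tab 1: pin 10 mm in diameter, standing 28 mm above the tab's upper face (tab 14 mm wide, 5 mm thick, its end 38 mm from the hinge axis), 32 mm from the hinge axis
- tab2_pin (a point): top centre of the upright round pin on tab 2: pin 10 mm in diameter, standing 28 mm above the tab's upper face (tab 14 mm wide, 5 mm thick, its end 38 mm from the hinge axis), 32 mm from the hinge axis
- tub: loose open grey tub, 280 x 140 mm outside (x, y), 45 mm high, walls and floor 5 mm; origin at the centre of its underside, x along its length. Room for three cassettes across it (each cassette's y along the tub's x), at x = -88, 0 and +88 mm. It may stand left or right. 0.7 kg.
- scanner: fixed cradle holding a pistol-shaped code scanner on its side; on the bench on the side where the tub is not. Origin at the underside. The black grip is a bar along x from x = -85 to +20 mm, 30 mm wide (y -15 to +15), 35 to 65 mm above the bench; the grey barrel crosses it at x = 20 to 66 mm, top 72 mm high, y -40 to +86. Cradle plate 10 mm high below. The trigger lies along the grip's +y side.
- squeeze (a point): where to squeeze, 50 mm above the bench: x = -30 mm in the scanner's frame and midway in y between the back of the grip (21 mm to -y) and the trigger's outer face when pressed home (21 mm to +y; 34 mm to +y when released). Axes as the scanner's.
- trigger (a joint): grey trigger plate, 55 mm long, hinged (vertical axis) at its barrel end: 0 = released, 0.3 rad = pressed home against the grip; sprung, about 2 N to start and 5 N to press home at the squeeze point, returns by itself
- wipes: white jar, 64 mm in diameter, 120 mm high, bystander; origin at the underside
- tape: roll of tape: brown ring, 90 mm in diameter, 24 mm high, bystander; origin at the underside
- labels: cardboard box 60 x 100 x 35 mm (x, y, z), bystander between robot and housing; origin at the underside

How it is judged:
On the way, in this order (a step that is already met when the one before it is completed fails the run):
1. the trigger is squeezed fully home to book on (value of joint trigger above 0.23 rad), for 0.2 s.
2. the trigger is let go (value of joint trigger below 0.06 rad), for 0.1 s.
3. every cassette lies flat on the tub's floor (x of filter0 in the frame of tub between -0.115 and 0.115 m and y of filter0 in the frame of tub between -0.05 and 0.05 m and z of each of filter0, filter1, filter2 in the frame of tub below 0.012 m and angle between each of filter0, filter1, filter2's own z axis and vertical below 0.12 rad and x of filter1 in the frame of tub between -0.115 and 0.115 m and y of filter1 in the frame of tub between -0.05 and 0.05 m and x of filter2 in the frame of tub between -0.115 and 0.115 m and y of filter2 in the frame of tub between -0.05 and 0.05 m), for 0.2 s.
4. the trigger is squeezed fully home again (value of joint trigger above 0.23 rad), for 0.2 s.
5. the trigger is let go again (value of joint trigger below 0.06 rad), for 0.1 s.
At the end, for the whole second after the job is handed in: every cassette lies in the tub, handle up, flat on its floor (underside within 12 mm of the tub's underside, tilt under 0.12 rad); all three tabs are turned back over their frames (under 0.4 rad); the trigger is released (under 0.06 rad) (all of step 3 and value of joint each of tab0, tab1, tab2 below 0.4 rad and value of joint trigger below 0.06 rad); the robot touches nothing.
It fails at once if cassette 0 pried out of its frame while its tab is still over it (z of filter0 in the frame of bay0 between 0.012 and 0.03 m and horizontal distance between filter0 and bay0 below 0.02 m and horizontal distance between filter0 and tab0_pin below 0.05 m).
It fails at once if cassette 1 pried out of its frame while its tab is still over it (z of filter1 in the frame of bay1 between 0.012 and 0.03 m and horizontal distance between filter1 and bay1 below 0.02 m and horizontal distance between filter1 and tab1_pin below 0.05 m).
It fails at once if cassette 2 pried out of its frame while its tab is still over it (z of filter2 in the frame of bay2 between 0.012 and 0.03 m and horizontal distance between filter2 and bay2 below 0.02 m and horizontal distance between filter2 and tab2_pin below 0.05 m).
It fails at once if the wipes jar, tape roll or label box is moved by more than 40 mm (distance of any of wipes, tape, labels from where it was at the start of the episode above 0.04 m).
Of filter0, filter1, filter2 only 2 to 3 are there at a start; the rules pass over those that are not, and their reading is None.
At some moment in a run one of tub may be knocked a few centimetres aside while the robot is not near it.
Once in a run the grip may slacken for a moment while it holds something.
It also fails if it takes over 210 s, if anything falls off the work surface, if the arm or the gripper's body presses on something with over 40 N, if the wrist force passes 120 N, or if a joint passes its speed limit or range.

ROBOT

A 6-joint arm with a two-finger parallel gripper is mounted at the origin on the work surface. World frame = base frame: x ahead of the robot, y to its left, z up, the work surface at z = 0. Lengths are in m, angles in rad, forces in N, time in s.
With the tool pointing down it reaches from about 0.275 to 0.725 m from the base axis. Payload 15.9 kg.
Tool frame: the origin (TCP) lies midway between the tips of the shut fingers; the grasp point (between the pads) lies 19 mm behind it; z points along the fingers, y is the direction in which the jaws open and shut (so a half turn about z gives the same grasp; the last joint's range is limited). The gripper opens to 85 mm and grips with 20 to 120 N. Pads are 22 mm wide; open, the fingers measure 114 mm over their backs; the gripper's body (76 mm by 85 mm) begins 54 mm behind the grasp point. The pads swing forward as they close: fully open they stand 13 mm farther back than shut.
Start: joints at [1.192, 0.213, -0.034, 1.323, 0, 1.571], TCP at [0.185, 0.465, 0.231] pointing down, gripper open.
Joint ranges: [-2.98, 2.98], [-0.74, 1.72], [-1.14, 1.35], [-2.1, 2.04], [-1.57, 1.44], [-3.14, 3.14]. Speed limits (rad/s): [1.89, 1.89, 2.39, 2.57, 3.14, 3.14].

INTERFACE

Orientations are given as a rotation vector (axis times angle).
In Python, from plant import env gives the robot as it stands. The module is installed in compiled form; this text tells all that it offers. Calls block until the motion is done:
- env.move_to(position, orientation): joint-space move of the TCP to a pose.
- env.line_to(position, frame=None, velocity=0.15, guard=None): straight line of the TCP; frame=None keeps the orientation; velocity is the mean speed in m/s. With guard (N) it stops when the force on the tool has changed by that much, and returns True; else False.
- env.move_j(angles): joint-space move.
- env.grip(opening, force=None): finger opening in m; force is the grip in N (None keeps the last); returns when the fingers have stopped.
- env.dwell(seconds).
- env.ik(position, orientation): joint angles nearest the present ones, or None.
- env.read_camera(name): name is "scene" or "top" or "wrist"; returns (picture, depth): 400x640x3 uint8, red, green, blue; 400x640 float32, m along the optical axis (not along the pixel's ray), 0 where there is no reading.
- env.camera_info(name): a dict with "fx", "fy", "cx", "cy" (pixels), "rvec" (rotation vector, rad) and "tvec" (3), from world to camera coordinates, as OpenCV has them. Camera axes: x right, y down, z forward; pixel columns grow to the right and rows downward; lengths in m; the calibration is good to about 2 mm. The wrist camera is an equidistant fisheye: a pixel r from the principal point sees the ray r / f radians off the axis. A picture is of the moment at which its call begins: read the wrist's pose just before it. camera_info takes no time and is no camera call; for the wrist camera it gives the pose at the moment of the call.
A pose or a line that the arm cannot do raises env.PlanningError and nothing moves.
- env.close_job(): hands the job in, once; it reports no verdict.
Trained networks look in the newest picture that a camera, given by its name, has taken for a name from the list of things; names that differ only in an ending like _2 or _b are one class to them, and where a whole thing is asked for, a point or a joint stands for the part that bears it (a point fixed in the world has none). Each returns a list of dicts, best first, with "p" (0 to 1); they miss things now and then, are a little off and sometimes report something else, mostly with a low value. They report only what shows in the picture. A call takes as long as a camera call.
- env.trace(name, camera): "pixels" (400x640 bool, what is visible of it) and "xy" ([column, row] in pixels, amid what is visible of it).
- env.place_of(name, camera): "xy" ([column, row] in pixels: a listed point, or the origin of a listed thing).
Readings, each from a call of its own:
- env.read_t(): time.
- env.read_q(): joint angles.
- env.read_qvel(): joint speeds.
- env.read_joint_torque(): joint torques, N m.
- env.read_tool_pos(): TCP position.
- env.read_tcp_rot(): TCP orientation.
- env.read_force(): force on the tool from outside, world axes, zero at the start.
- env.read_ft_torque(): the same for the moment, N m.
- env.read_gripper_width(): finger opening in m.
Only numpy, scipy, OpenCV 4.12 (cv2) and the standard library are available. Lean on these libraries where they do the work, as an engineer would, in place of code of your own. Each camera call takes 0.05 s, during which the arm holds its last target. There are 200 camera calls.

## Working session

There is one attempt and no reset: what is moved stays moved. The work goes in short steps, each a Python script; the robot and the scene stay as the last script left them, time stands still between calls to the robot, and variables do not carry over. Pictures are saved under pics/ and viewed, about 12 in all and at most 16, crops included, and the job is handed in when it is done.

```bash
mkdir -p pics
cat > h.py <<'E'
import numpy as np, cv2
from plant import env
from scipy.spatial.transform import Rotation as R
def snap(cam,fn=None):
    info=env.camera_info(cam); im,d=env.read_camera(cam)
    if fn: cv2.imwrite('pics/'+fn,im[:,:,::-1])
    return im,d,info
def cloud(d,i):
    v,u=np.mgrid[:400,:640]; 
    pc=np.stack([(u-i['cx'])/i['fx']*d,(v-i['cy'])/i['fy']*d,d],-1)
    Rm=cv2.Rodrigues(np.array(i['rvec'],float))[0]
    return (pc-np.array(i['tvec']).ravel())@Rm
def ray_z(xy,i,z):
    Rm=cv2.Rodrigues(np.array(i['rvec'],float))[0]; t=np.array(i['tvec']).ravel()
    c=-Rm.T@t; r=Rm.T@np.array([(xy[0]-i['cx'])/i['fx'],(xy[1]-i['cy'])/i['fy'],1])
    return c+r*(z-c[2])/r[2]
def down(a):
    "tool down, jaw (tool y) axis along world angle a"
    y=np.array([np.cos(a),np.sin(a),0]); z=np.array([0,0,-1.]); x=np.cross(y,z)
    return R.from_matrix(np.c_[x,y,z]).as_rotvec()
E
python3 - <<'E'
from h import *
im,d,i=snap('top','top0.png'); print({k:np.round(v,3) for k,v in i.items()})
im2,d2,i2=snap('scene','scene0.png')
Z={'housing':0,'filter0':.045,'filter1':.045,'filter2':.045,'tub':0,'scanner':0,'wipes':0,'tape':0,'labels':0,'bay0':.045,'bay1':.045,'bay2':.045,'tab0_hinge':.0665,'tab1_hinge':.0665,'tab2_hinge':.0665,'tab0_pin':.0995,'tab1_pin':.0995,'tab2_pin':.0995,'squeeze':.05}
for n,z in Z.items():
    print(n,[(round(r['p'],2),np.round(r['xy']),np.round(ray_z(r['xy'],i,z)[:2],3)) for r in env.place_of(n,'top')[:4]])
print(env.read_t(),env.read_tcp_rot(),down(0))
E
```

```text
{'fx': np.float64(379.639), 'fy': np.float64(379.639), 'cx': np.float64(318.221), 'cy': np.float64(200.775), 'rvec': array([ 2.174, -2.12 ,  0.188]), 'tvec': array([-0.023,  0.572,  0.869])}
housing [(0.56, array([320., 194.]), array([ 0.596, -0.014]))]
filter0 [(0.79, array([362., 190.]), array([ 0.601, -0.115])), (0.71, array([273., 194.]), array([0.587, 0.1  ])), (0.59, array([325., 201.]), array([ 0.572, -0.025])), (0.58, array([322., 190.]), array([ 0.6  , -0.018]))]
filter1 [(0.79, array([362., 190.]), array([ 0.601, -0.115])), (0.71, array([273., 194.]), array([0.587, 0.1  ])), (0.59, array([325., 201.]), array([ 0.572, -0.025])), (0.58, array([322., 190.]), array([ 0.6  , -0.018]))]
filter2 [(0.79, array([362., 190.]), array([ 0.601, -0.115])), (0.71, array([273., 194.]), array([0.587, 0.1  ])), (0.59, array([325., 201.]), array([ 0.572, -0.025])), (0.58, array([322., 190.]), array([ 0.6  , -0.018]))]
tub [(0.67, array([172., 226.]), array([0.507, 0.352]))]
scanner [(0.64, array([446., 228.]), array([ 0.519, -0.332]))]
wipes [(0.58, array([271., 128.]), array([0.769, 0.118]))
[... 351 characters left out ...]
)]
tab0_hinge [(0.55, array([364., 218.]), array([ 0.531, -0.116]))]
tab1_hinge [(0.62, array([275., 205.]), array([0.556, 0.092])), (0.5, array([325., 216.]), array([ 0.534, -0.025]))]
tab2_hinge [(0.54, array([276., 222.]), array([0.516, 0.09 ]))]
tab0_pin [(0.67, array([369., 203.]), array([ 0.562, -0.122]))]
tab1_pin [(0.41, array([324., 204.]), array([ 0.557, -0.02 ]))]
tab2_pin [(0.63, array([324., 219.]), array([ 0.522, -0.021])), (0.57, array([274., 206.]), array([0.55 , 0.091]))]
squeeze [(0.81, array([453., 242.]), array([ 0.481, -0.331])), (0.27, array([368., 204.]), array([ 0.566, -0.129]))]
1.05 [ 5.91485415e-01  3.08540778e+00 -4.64333446e-05] [2.22144147 2.22144147 0.        ]
```

View pics/top0.png

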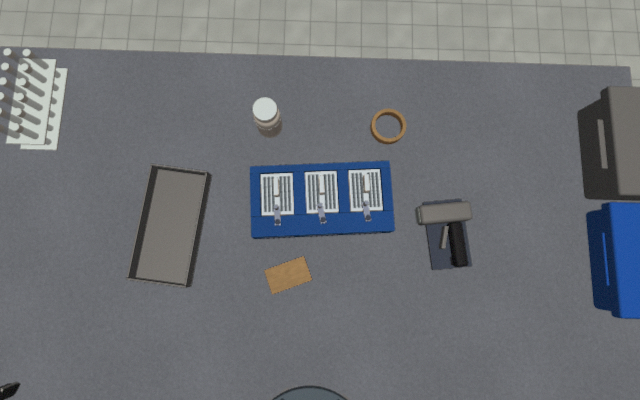

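View pics/scene0.png

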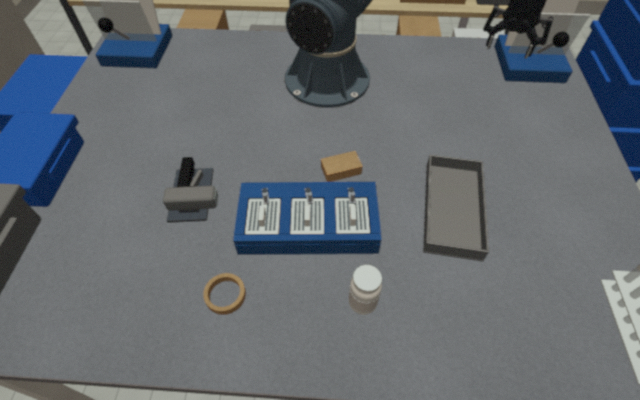

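Top view: all three frames show white cassettes (about (277,194), (321,192), (366,190)); tub is on the left (170,226), the scanner on the right (450,240). Fitting poses from depth and colour.

```bash
cat >> h.py <<'E'
def rect(P):
    r=cv2.minAreaRect(P[:,:2].astype(np.float32)*1000); return np.round(r[0],1),np.round(r[1],1),round(r[2],2)
def biggest(m):
    n,l,s,c=cv2.connectedComponentsWithStats(m.astype(np.uint8)); k=1+np.argmax(s[1:,4]); return l==k
E
python3 - <<'E'
from h import *
for cam in ['top','scene']:
    im,d,i=snap(cam); P=cloud(d,i); z=P[...,2]; print(cam, 'table z',np.median(z[(P[...,0]>.2)&(P[...,0]<.3)&(abs(P[...,1])<.3)]) if cam=='top' else '')
    reg=(P[...,0]>.3)&(P[...,0]<.95)&(abs(P[...,1])<.6)&(d>0)
    I=im.astype(int); blue=(I[...,2]>I[...,0]+35)&reg
    m=biggest(blue&(z>.05)&(z<.075)); print('housing',rect(P[m]),np.median(z[m]))
    for n in ['tub','scanner','labels','tape','wipes']:
        t=env.trace(n,cam)
        if t:
            m=t[0]['pixels']&(d>0); Q=P[m]; print(n,round(t[0]['p'],2),m.sum(),'zmax',np.percentile(Q[:,2],98).round(3),'rect top',rect(Q[Q[:,2]>np.percentile(Q[:,2],98)-.012]),'all',rect(Q))
    h=biggest(reg&(z>.062)); 
    # protrusions over the housing
    Q=reg&(z>.08)&(z<.105)&(abs(P[...,1])<.2)&(P[...,0]<.72); n,l,s,c=cv2.connectedComponentsWithStats(Q.astype(np.uint8))
    for k in range(1,n):
        if s[k,4]>6: q=P[l==k]; print('prot',s[k,4],q.mean(0).round(4),np.ptp(q,axis=0).round(3),rect(q), im[l==k].mean(0).round())
E
```

```text
top table z 0.00017280915736142064
housing (array([577.2, -15.8]), array([170.4, 336.3]), 4.05) 0.06542297339277983
tub 0.72 7532 zmax 0.046 rect top (array([508.6, 347.2]), array([141.5, 280.4]), 83.58) all (array([507.4, 357.4]), array([162. , 285.2]), 83.52)
scanner 0.98 3036 zmax 0.074 rect top (array([ 498.4, -313.1]), array([150. , 126.2]), 6.84) all (array([ 504.4, -325.1]), array([171.2, 146.1]), 10.26)
labels 0.69 1133 zmax 0.039 rect top (array([396.1,  58.8]), array([59.8, 99.7]), 21.03) all (array([395.4,  61.4]), array([ 65. , 107.8]), 21.44)
tape 0.76 510 zmax 0.028 rect top (array([ 777.4, -184.7]), array([85.6, 89. ]), 46.75) all (array([ 777.1, -184.4]), array([85.6, 89.8]), 46.75)
wipes 0.6 882 zmax 0.123 rect top (array([770.1, 120.1]), array([53.7, 53.8]), 46.75) all (array([767.3, 119.3]), array([59.2, 58.2]), 60.44)
prot 101 [ 0.6106 -0.1178  0.092 ] [0.039 0.013 0.016] (array([ 611.7, -118.7]), array([39.7, 12.6]), 4.55) [180. 183. 182.]
prot 93 [ 0.6029 -0.0145  0.0924] [0.038 0.012 0.016] (array([603.8, -14.5]), array([38.2, 11.6]), 1.66) [184. 188. 187.]
pro
[... 1326 characters left out ...]
52  0.0931] [0.009 0.009 0.021] (array([ 565.5, -115.2]), array([9. , 9.1]), 89.73) [106. 109. 109.]
prot 31 [ 0.559  -0.0103  0.0936] [0.011 0.009 0.021] (array([557.4, -10. ]), array([9.1, 9.2]), 72.13) [103. 106. 108.]
prot 31 [0.552  0.0898 0.0931] [0.01  0.008 0.023] (array([550.,  90.]), array([8.2, 9.6]), 88.91) [101. 103. 104.]
prot 95 [0.6003 0.0917 0.0917] [0.04  0.014 0.016] (array([598.,  92.]), array([40.2, 11.8]), 5.15) [173. 176. 168.]
prot 98 [ 0.616  -0.1161  0.0917] [0.04  0.013 0.016] (array([ 613.4, -116.8]), array([40.1, 11.9]), 4.32) [168. 171. 163.]
prot 83 [ 0.6095 -0.0123  0.0923] [0.04  0.012 0.016] (array([607.2, -12.6]), array([39.7,  9.2]), 4.64) [176. 179. 171.]
```

Run:
```python
from h import *
for cam in ['top','scene']:
    im,d,i=snap(cam); P=cloud(d,i); z=P[...,2]
    reg=(P[...,0]>.38)&(P[...,0]<.66)&(P[...,1]<-.22)&(P[...,1]>-.45)&(d>0)
    g=im.astype(int).sum(2)/3
    for nm,m in {'barrel':reg&(z>.0685)&(z<.08),'hi':reg&(z>.05),'grip':reg&(z>.055)&(g<45)&(P[...,0]<.54)}.items():
        if m.sum()<10: continue
        b=biggest(m); print(cam,nm,b.sum(),rect(P[b]),np.median(z[b]).round(4))
    if cam=='top':
        c=cv2.resize(im[180:290,390:500],None,fx=5,fy=5,interpolation=cv2.INTER_CUBIC); cv2.imwrite('pics/sc.png',c[:,:,::-1])
        for n in ('trigger','squeeze'): print([(r['p'],ray_z(r['xy'],i,.05)) for r in env.place_of(n,cam)])
        t=env.trace('trigger',cam)
        if t: m=t[0]['pixels']; print('trig',t[0]['p'],rect(P[m]),np.median(z[m]))
```

```text
top barrel 897 (array([ 550. , -307.2]), array([ 44.3, 124.1]), 7.34) 0.0719
top hi 1823 (array([ 498. , -312.9]), array([151.2, 126.5]), 6.75) 0.0684
top grip 557 (array([ 477.2, -338. ]), array([104.1,  28.1]), 6.69) 0.0646Traceback (most recent call last):
  File "<stdin>", line 11, in <module>
ValueError: it knows: bay, filter, housing, labels, scanner, squeeze, tab0_hinge, tab0_pin, tab1_hinge, tab1_pin, tab2_hinge, tab2_pin, tape, tub, wipes
```

View pics/sc.png

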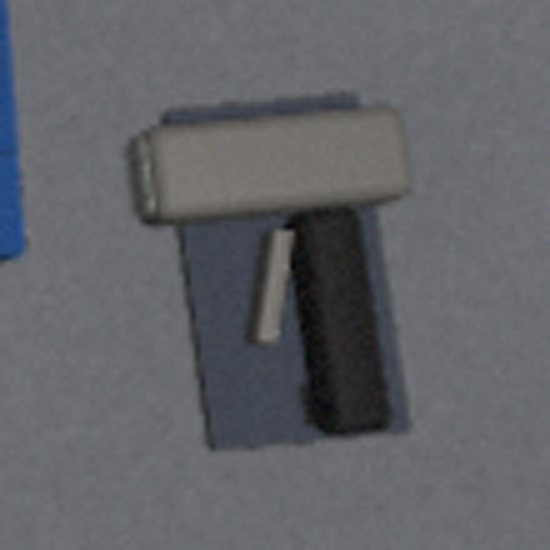

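Clear: barrel across the top of the crop, black grip right (345,320), released trigger left (270,285). Book on.

```bash
cat >> h.py <<'E'
def orient(p,jaw,last=None):
    best=None
    for a in (jaw,jaw+np.pi):
        q=env.ik(p,down(a))
        if q is not None:
            c=abs(q[5])
            if best is None or c<best[0]: best=(c,down(a),q)
    return best[1]
def line(p,**k): return env.line_to(list(p),**k)
HO=np.array([.5925,-.0142]); HY=.071
SO=np.array([.5097,-.3346]); SY=.1178
def w(o,yaw,x,y): return o+np.array([np.cos(yaw)*x-np.sin(yaw)*y,np.sin(yaw)*x+np.cos(yaw)*y])
def squeeze(fn):
    s=w(SO,SY,-.030,.004); o=orient([*s,.2],SY+np.pi/2)
    env.grip(.085); env.move_to([*s,.2],o)
    line([*s,.033]); env.grip(.034,25); env.dwell(.5); print('width',env.read_gripper_width(),env.read_force())
    snap('top',fn); env.grip(.085); env.dwell(.4); print('released',env.read_gripper_width(),env.read_force()); line([*s,.2],velocity=.25)
E
python3 - <<'E'
from h import *
squeeze('sq1.png'); print(env.read_t(),env.read_q())
im=cv2.imread('pics/sq1.png')
snap('top','sq1b.png'); b=cv2.imread('pics/sq1b.png')
f=lambda a:cv2.resize(a[180:290,390:500],None,fx=3.6,fy=3.6)
cv2.imwrite('pics/sq1c.png',np.hstack([f(im),f(b)]))
E
```

```text
width 0.04125033366956826 [-3.5497585  14.74366389 12.72870348]
released 0.08509454175999731 [-0.75561198 -0.72284507 -0.52451117]
8.9333 [-6.08704528e-01  3.96753144e-01  1.34862135e-01  1.31038605e+00
  2.57877251e-05 -7.26444805e-01]
```

View pics/sq1c.png

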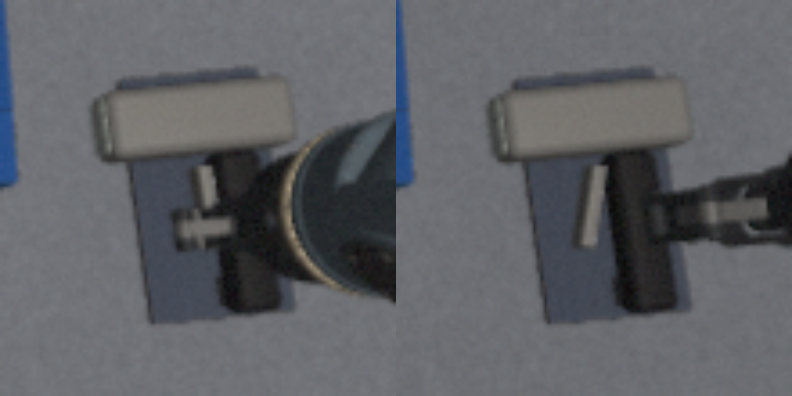

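Left: trigger plate pressed flush with the grip at (205,185); right: back out at (590,205). Now the tabs.

```bash
cat >> h.py <<'E'
def swing(k,a0,a1,r=.033,zt=.078):
    "cage the pin of tab k at angle a0, carry it to a1"
    h=w(HO,HY,-.067,(-.105,0,.105)[k]); n=max(2,int(abs(a1-a0)/.2)+1)
    pos=lambda a,z:[*(h+r*np.array([np.cos(HY+a),np.sin(HY+a)])),z]
    A=np.linspace(a0,a1,n+1); best=None
    for off in (-np.pi/2,np.pi/2):
        qs=[env.ik(pos(a,.13),down(HY+a+off)) for a in (a0,a1)]
        if any(q is None for q in qs): continue
        c=max(abs(q[5]) for q in qs)
        if best is None or c<best[0]: best=(c,off)
    off=best[1]; print('tab',k,'q6max',best[0])
    env.grip(.026); env.move_to(pos(a0,.14),down(HY+a0+off))
    if line(pos(a0,zt),velocity=.1,guard=12): print('TOUCH',env.read_tool_pos()); 
    env.grip(.015,20)
    for a in A[1:]: env.line_to(pos(a,zt),down(HY+a+off),velocity=.08)
    f=env.read_force(); env.grip(.026); line(pos(a1,.14),velocity=.2); print('F',np.round(f,1),'t',env.read_t())
def tabs():
    out=[]
    for cam in ('top','scene'):
        im,d,i=snap(cam); P=cloud(d,i); z=P[...,2]; g=im.astype(int).mean(2); m=(d>0)&(z>.08)&(z<.104)
        for k,y in enumerate((-.105,0,.105)):
            h=w(HO,HY,-.067,y); dd=P[...,:2]-h; r=np.hypot(dd[...,0],dd[...,1])
            s=m&(r<.045)&(r>.02)&(g<160)
            if s.sum()>5: v=dd[s].mean(0); out.append((cam,k,int(s.sum()),round(np.arctan2(v[1],v[0])-HY,3),round(np.hypot(*v),4)))
    return out
E
python3 - <<'E'
from h import *
T=tabs(); print(T)
a=[np.mean([t[3] for t in T if t[1]==k]) for k in range(3)]
env.move_to([.45,-.12,.2],env.read_tcp_rot())
swing(0,a[0],1.65)
line([.45,-.12,.2],velocity=.25); env.move_to([.4,-.3,.25],env.read_tcp_rot())
print(tabs())
E
```

```text
[('top', 0, 19, np.float64(0.176), np.float64(0.0301)), ('top', 1, 16, np.float64(0.203), np.float64(0.0298)), ('top', 2, 18, np.float64(-0.009), np.float64(0.0299)), ('scene', 0, 32, np.float64(0.181), np.float64(0.0346)), ('scene', 1, 32, np.float64(0.181), np.float64(0.0345)), ('scene', 2, 31, np.float64(0.047), np.float64(0.034))]
tab 0 q6max 1.8917252871858312
F [-0.2  0.3 -0.1] t 15.5583
[('top', 0, 20, np.float64(1.575), np.float64(0.032)), ('top', 1, 16, np.float64(0.204), np.float64(0.0298)), ('top', 2, 19, np.float64(-0.014), np.float64(0.0301)), ('scene', 0, 29, np.float64(1.464), np.float64(0.0335)), ('scene', 1, 32, np.float64(0.181), np.float64(0.0339)), ('scene', 2, 30, np.float64(0.047), np.float64(0.034))]
```

```bash
cat >> h.py <<'E'
def tub():
    cs=[];ys=[]
    for cam in ('top','scene'):
        im,d,i=snap(cam); P=cloud(d,i); z=P[...,2]
        m=(d>0)&(z>.036)&(z<.052)&(P[...,1]>.19)&(P[...,0]>.2)&(P[...,0]<.85)
        m=biggest(cv2.morphologyEx(m.astype(np.uint8),cv2.MORPH_CLOSE,np.ones((3,3))))
        c,s,a=cv2.minAreaRect(P[m][:,:2].astype(np.float32)*1000)
        if s[0]<s[1]: a+=90
        a=np.radians((a+90)%180-90); print(cam,np.round(c,1),np.round(s,1),round(a,3)); cs.append(c); ys.append(a)
    return np.array(cs).mean(0)/1000,np.mean(ys)
def carry(k,slot):
    TO,TY=tub()
    b=w(HO,HY,0,(-.105,0,.105)[k]); p=w(b,HY,.012,0); best=None
    for off in (-np.pi/2,np.pi/2):
        for sgn in (1,-1):
            cy=TY+sgn*np.pi/2; t=w(w(TO,TY,slot,0),cy,.012,0)
            Q=[env.ik([*p,.16],down(HY+off)),env.ik([*p,.067],down(HY+off)),env.ik([*t,.16],down(cy+off)),env.ik([*t,.027],down(cy+off))]
            if any(q is None for q in Q): continue
            c=max(abs(q[5]) for q in Q)
            if best is None or c<best[0]: best=(c,off,cy,t)
    c,off,cy,t=best; print('q6max',c,'cy',cy,'t',t)
    env.grip(.036); env.move_to([*p,.17],down(HY+off))
    if line([*p,.067],velocity=.15,guard=15): print('TOUCH',env.read_tool_pos())
    env.grip(.0,70); print('w',env.read_gripper_width())
    line([*p,.16],velocity=.12); print('lift',env.read_gripper_width(),env.read_force().round(1))
    env.move_to([*t,.16],down(cy+off)); print('over',env.read_gripper_width(),env.read_force().round(1))
    return t,cy,off
def put(t,z=.024):
    line([*t,.05],velocity=.2); g=line([*t,z],velocity=.04,guard=8); print('down',g,env.read_tool_pos().round(4),env.read_gripper_width())
    env.grip(.03); line([*t,.16],velocity=.2); print('t',env.read_t())
E
python3 - <<'E'
from h import *
swing(1,.19,1.7); swing(2,.02,1.7)
print(tabs())
t,cy,off=carry(2,.088)
snap('scene','held2.png'); print(t,cy,off)
E
```

```text
tab 1 q6max 1.7452155043185829
F [ 0.2  0.2 -0.1] t 23.525
tab 2 q6max 1.5441110948814978
F [ 0.3 -0.1 -0.1] t 30.0917
[('top', 0, 14, np.float64(1.573), np.float64(0.033)), ('top', 1, 18, np.float64(1.619), np.float64(0.0316)), ('scene', 0, 31, np.float64(1.446), np.float64(0.0337)), ('scene', 1, 34, np.float64(1.523), np.float64(0.0328)), ('scene', 2, 30, np.float64(1.505), np.float64(0.0324))]
top [774.  655.9] [0. 0.] 0.0
scene [768.5 269.3] [187.2 841.7] -0.296Traceback (most recent call last):
  File "<stdin>", line 4, in <module>
  File "h.py", line 87, in carry
    c,off,cy,t=best; print('q6max',c,'cy',cy,'t',t)
    ^^^^^^^^^^
TypeError: cannot unpack non-iterable NoneType object
```

```bash
python3 - <<'E'
s=open('h.py').read()
a=s.index("        m=(d>0)&(z>.036)&(z<.052)&(P[...,1]>.19)"); b=s.index("        c,s,a=cv2.minAreaRect")
s=s[:a]+"""        tr=env.trace('tub',cam)
        if not tr: print(cam,'no tub'); continue
        m=tr[0]['pixels']&(d>0)&(z>.034)&(z<.052)&(P[...,1]>.19)
        m=cv2.dilate(m.astype(np.uint8),np.ones((5,5)))>0
        n,l,st,_=cv2.connectedComponentsWithStats(m.astype(np.uint8)); m=m&(z>.038)&(z<.052)&(d>0)&(l==1+np.argmax(st[1:,4]))
"""+s[b:]
open('h.py','w').write(s)
E
python3 - <<'E'
from h import *
env.move_to([.35,-.2,.25],env.read_tcp_rot())
im,d,i=snap('top'); print(tub())
cv2.imwrite('pics/chk.png',im[:,:,::-1])
E
```

```text
top [508.6 347.4] [142.2 280.1] -0.117
scene [509.3 348.7] [140.4 284.7] -0.113
(array([0.50892914, 0.34804347]), np.float64(-0.11500668088328159))
```

View pics/chk.png

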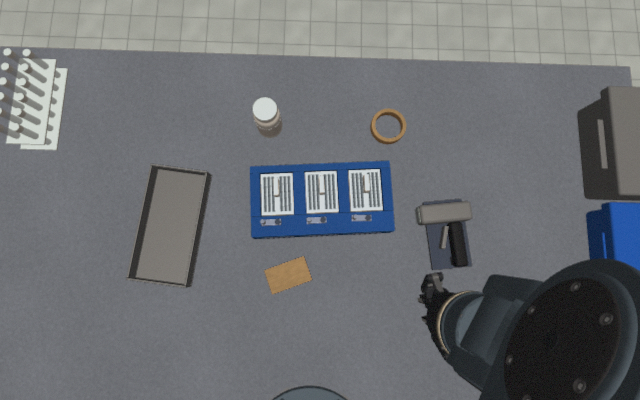

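All three tabs lie along the rim ((272,222), (317,219), (361,217)); the tub is clear. Carry filter2.

Run:
```python
from h import *
t,cy,off=carry(2,.088)
snap('scene','held2.png'); print(t,cy,off)
```

```text
top [508.3 347.3] [142.1 280.8] -0.107
scene [508.2 349.1] [140.9 284.3] -0.11
q6max 0.9311497161308031 cy 1.462128102464058 t [0.59700926 0.35058296]
w 0.010517101952501601
lift 0.010480830941959288 [ 0.3  0.1 -1.9]
over 0.010202159885035405 [-0.7 -0.8 -0.4]
[0.59700926 0.35058296] 1.462128102464058 1.5707963267948966
```

View pics/held2.png

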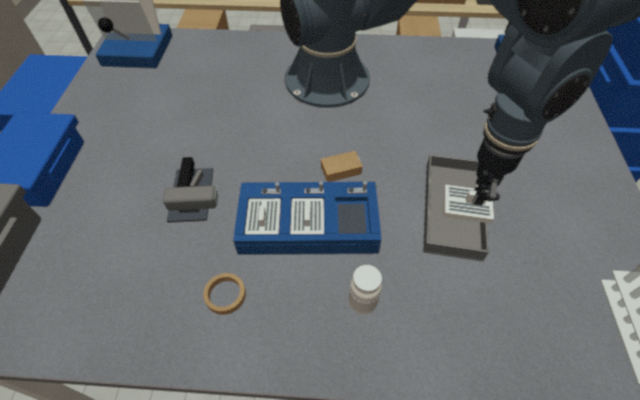

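Cassette hangs level from the fingers above the tub (470,200); frame 2 is empty. Lay it down and take the next.

Run:
```python
from h import *
put([.59701,.35058]); env.move_to([.35,-.1,.25],env.read_tcp_rot())
snap('top','p2.png')
t,cy,off=carry(1,0)
snap('scene','held1.png'); print(list(t),cy,off)
a=cv2.imread('pics/p2.png')[130:310,100:420]; b=cv2.imread('pics/held1.png')[130:310,220:540]
cv2.imwrite('pics/p2h1.png',cv2.resize(np.vstack([a,b]),None,fx=1.6,fy=1.6))
```

```text
down True [0.5969 0.3504 0.0282] 0.010670127813030308
t 39.975
top [508.6 347.4] [142.  280.6] -0.11
scene [508.4 348.6] [140.5 284.1] -0.111
q6max 0.845309090881682 cy 1.460025936257604 t [0.50982616 0.35991846]
w 0.010602156427004135
lift 0.01065362275679362 [ 0.  -0.6 -2.5]
over 0.010823655750470468 [ 1.1 -0.6 -2. ]
[np.float64(0.5098261618197463), np.float64(0.35991845916465515)] 1.460025936257604 1.5707963267948966
```

View pics/p2h1.png

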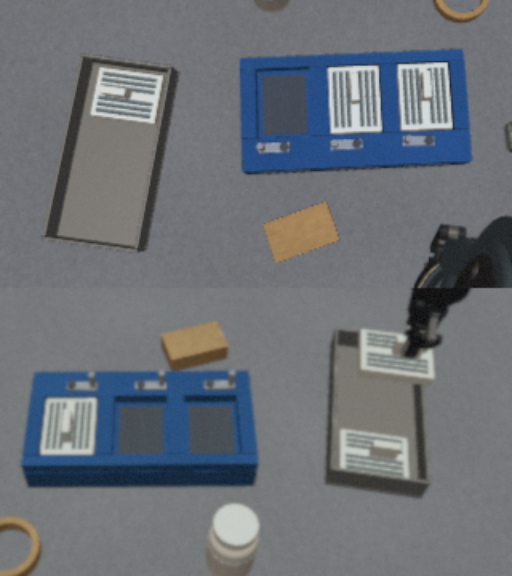

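Filter2 lies flat at the far end of the tub (127,93); filter1 is held above the tub (395,350). Continue.

Run:
```python
from h import *
put([.50983,.35992]); env.move_to([.35,-.1,.25],env.read_tcp_rot())
snap('top','p1.png')
t,cy,off=carry(0,-.088)
snap('scene','held0.png'); print(list(t),cy,off)
a=cv2.imread('pics/p1.png')[130:310,100:420]; b=cv2.imread('pics/held0.png')[130:310,220:540]
cv2.imwrite('pics/p1h0.png',cv2.resize(np.vstack([a,b]),None,fx=1.6,fy=1.6))
```

```text
down True [0.5097 0.3599 0.0278] 0.010762372987568578
t 49.7917
top [508.6 347.3] [141.7 280.2] -0.114
scene [509.1 348.7] [140.6 284.1] -0.11
q6max 0.7398003724650968 cy 1.4584759099241507 t [0.42273315 0.36977623]
w 0.01089271620375542
lift 0.010465578516529513 [-0.9 -0.9 -1.6]
over 0.010592543300894642 [ 0.2  0.2 -2. ]
[np.float64(0.42273314611627105), np.float64(0.3697762296932885)] 1.4584759099241507 1.5707963267948966
```

View pics/p1h0.png

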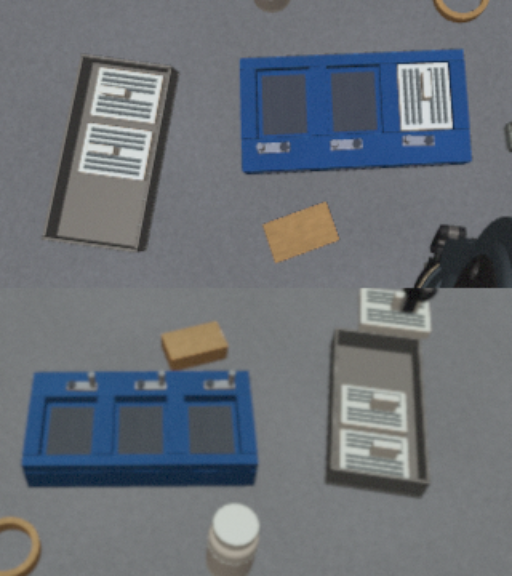

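Run:
```python
from h import *
put([.42273,.36978]); env.move_to([.35,-.1,.25],env.read_tcp_rot())
im,d,i=snap('top','p0.png'); P=cloud(d,i); TO,TY=tub()
for s in (-.088,0,.088):
    L=(P[...,:2]-TO)@np.array([[np.cos(TY),-np.sin(TY)],[np.sin(TY),np.cos(TY)]]); m=(abs(L[...,0]-s)<.044)&(abs(L[...,1])<.06)&(im.mean(2)>95)&(P[...,2]<.035)
    print(s,rect(L[m]),np.percentile(P[m][:,2],[5,50,95]).round(4))
T=tabs();print(T)
for k in range(3):
    a=np.mean([t[3] for t in T if t[1]==k]); swing(k,a,.06)
env.move_to([.35,-.1,.25],env.read_tcp_rot()); print(tabs()); snap('top','p0b.png')
cv2.imwrite('pics/p0c.png',cv2.resize(cv2.imread('pics/p0b.png')[100:330,100:500],None,fx=2,fy=2))
```

```text
down True [0.4226 0.3697 0.0278] 0.010930253057086815
t 59.8333
top [510.3 347. ] [142.  280.8] -0.107
scene [510.5 348.5] [140.3 284. ] -0.111
-0.088 (array([-88. ,   3.1]), array([ 87.9, 113.8]), 0.08) [0.0045 0.0231 0.0263]
0 (array([-0. ,  3.1]), array([113.8,  87.9]), 89.99) [0.0045 0.0231 0.0266]
0.088 (array([88. ,  2.5]), array([115. ,  87.9]), 89.93) [0.0046 0.0232 0.0265]
[('top', 0, 20, np.float64(1.576), np.float64(0.0321)), ('top', 1, 18, np.float64(1.617), np.float64(0.0317)), ('top', 2, 19, np.float64(1.62), np.float64(0.0304)), ('scene', 0, 29, np.float64(1.453), np.float64(0.0335)), ('scene', 1, 32, np.float64(1.525), np.float64(0.0331)), ('scene', 2, 30, np.float64(1.517), np.float64(0.0325))]
tab 0 q6max 1.754153879271923
F [-0.1  0.9  0.7] t 67.45
tab 1 q6max 1.6153240925670918
F [-0.4 -0.5 -0. ] t 73.325
tab 2 q6max 1.4133671164089365
F [ 0.5  0.8 -0.8] t 79.1833
[('top', 0, 23, np.float64(0.113), np.float64(0.0307)), ('top', 1, 19, np.float64(0.103), np.float64(0.0306)), ('top', 2, 22, np.float64(0.056), np.float64(0.0304)), ('scene', 0, 31, np.float64(0.129), np.float64(0.0345)), ('scene', 1, 28, np.float64(0.104), np.float64(0.0347)), ('scene', 2, 28, np.float64(0.11), np.float64(0.0342))]
```

View pics/p0c.png

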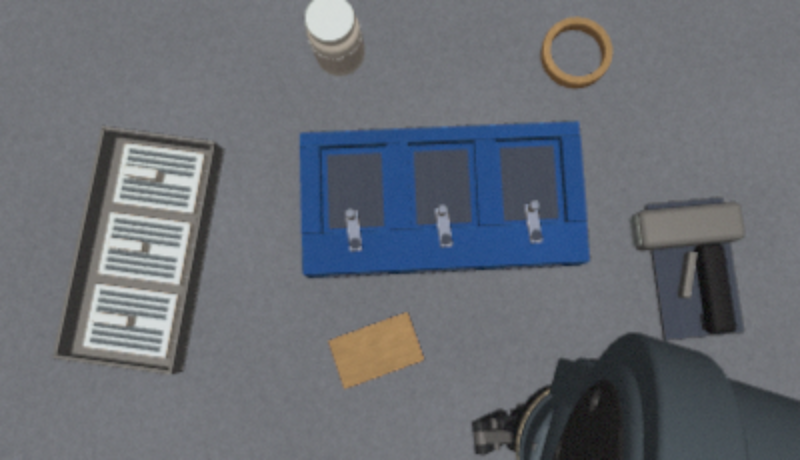

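Three cassettes lie flat side by side in the tub (plate tops 23 mm, as expected), and all tabs point across their frames (≈0.1 rad). Book off.

Run:
```python
from h import *
squeeze('sq2.png'); env.move_to([.3,-.25,.3],env.read_tcp_rot())
snap('top','end.png'); print(tub(),tabs(),env.read_force().round(1),env.read_t())
a=cv2.imread('pics/sq2.png'); b=cv2.imread('pics/end.png')
f=lambda a:cv2.resize(a[180:290,390:500],(300,300))
cv2.imwrite('pics/endc.png',np.vstack([np.hstack([f(a),f(b)]),cv2.resize(b[100:300,100:500],(600,300))]))
```

```text
width 0.04069487573781995 [-3.9309319  14.74292672 12.12547941]
released 0.08504490207981472 [ 0.79256336 -0.14675036 -0.17735101]
top [509.9 347.3] [141.7 280.1] -0.11
scene [509.7 348.8] [141.3 284.2] -0.113
(array([0.50977179, 0.34804921]), np.float64(-0.11136274414275343)) [('top', 0, 22, np.float64(0.108), np.float64(0.0309)), ('top', 1, 19, np.float64(0.096), np.float64(0.0305)), ('top', 2, 21, np.float64(0.06), np.float64(0.0307)), ('scene', 0, 32, np.float64(0.13), np.float64(0.0345)), ('scene', 1, 31, np.float64(0.099), np.float64(0.0348)), ('scene', 2, 33, np.float64(0.107), np.float64(0.0343))] [-1.4 -1.  -0.5] 87.4083
```

View pics/endc.png

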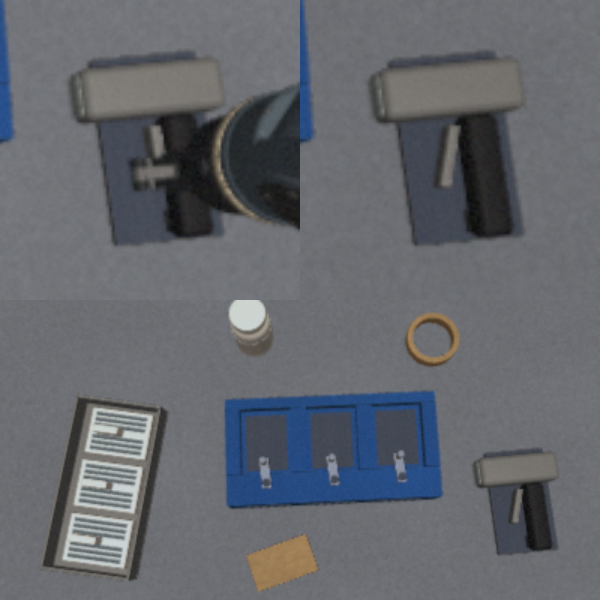

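Second squeeze pressed home (155,140) and released (450,155); everything is in place. Hand in.

```bash
python3 -c "
from h import *
print(env.close_job())"
```

```text
the job is handed in; nothing more can be done
None
```

I finished the job and handed it in; the last clock reading, just before handing in, was about 87 s of the 210 s allowed. The interface gives no verdict, so what follows rests on my own last checks.

- **Booking on and off:** Both squeezes closed to about 41 mm, and in the pictures the trigger lay flush with the grip. It sprang back out after each release. I could not read the trigger angle itself.
- **Cassettes:** All three frames held one. Each went into the tub flat with its handle up, and the three lie side by side. The tops of their plates measured about 23 mm above the bench, as expected for cassettes on the tub floor.
- **Tabs:** I turned each one aside to about 1.5 rad before lifting its cassette. At the end all three were back over their frames at about 0.06–0.13 rad, against the 0.4 rad limit.
- **Bystanders:** The wipes jar, tape roll and label box look unmoved in the final picture. I did not measure their positions again at the end.
- **Robot at hand-in:** The arm stood clear of everything.

The only disagreements were between the two cameras: about 2 mm in position and up to 0.12 rad in tab angle, both well inside the limits. One tub measurement failed early on, before I had lifted anything. I fixed it and it was reliable from then on. I saw no grip slip, and the tub moved by no more than about 2 mm.

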